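# Clamp a key tag and hold the loupe at its focal height

### The job

Check the key tag that lies in the inspection fixture: first fold the hinged hold-down frame fully down over it. Then pick up the loupe by its handle and hold it level over the tag, lens centred on the tag and the middle of its rim at the height of the pointer on the fixture's post, clear of the fixture. Finish still holding it there, steady; leave the post's pointer and the other things on the desk where they are.

Things in the scene. Friction and masses are not known exactly. Their poses are not given: they have to be found in the camera images.
- fixture: Flat aluminium inspection fixture, fixed on the desk (place and yaw vary). Plate 135 x 175 mm, top face 16 mm above the desk, from x -60 to +75 and y -60 to +115 mm. Origin: on the desk under the centre of the tag nest; z up. At x 55, y 95 mm stands a steel post, 10 mm thick, its 16 mm wide top knob ending 168 mm above the desk.
- nest (a point): Centre of the tag nest on the plate's top face, 16 mm above the desk, ringed by locating strips 5 mm high.
- tag: White plastic key tag, 26 x 58 x 8 mm (x, y, z), loose, lying flat in the nest, long side along the fixture's y; origin at the centre of its underside.
- hold_frame (a joint): Angle of the steel hold-down frame, rad: 0 = flat down over the tag; starts at 0.7 to 1.25, raised. Its stiff hinge keeps any angle; 1 to 2 N at the tab moves it. 84 mm wide, 5 mm thick, 34 x 50 mm window; when down it reaches from the hinge to the fixture's -x. Push it down on its outer (upper) face; at 0 it meets a stop, that face 30.5 mm above the desk.
- frame_hinge (a point): Middle of the frame's hinge axis, 28 mm above the desk, fixed on the fixture at its x = 45 mm; the axis is along the fixture's y.
- frame_tab (a point): Middle of the outer (upper) face of the frame's dark end tab, 102 mm from the hinge; the tab is 34 mm wide and runs from 90 to 113 mm from the hinge. The point's x axis points along the frame to the hinge, its z axis out of the outer face.
- focal_mark (a point): Tip of the thin level pointer (3 mm rod, 22 mm long) on the collar of the post; it points to the fixture's -y. The height of this point, 100 to 150 mm above the desk, differs from run to run: it is the focal height for the middle of the lens. The collar stays where it is unless pushed.
- loupe: Reading loupe lying flat on the desk left or right of the fixture: round dark rim 64 mm across, 22 mm high, round a clear lens; straight black handle 16 mm wide, 20 mm high along its -x axis, 41 to 139 mm from the lens centre. Origin: under the lens centre, level with the underside; z up. 80 to 150 g; balances 40 to 60 mm from the lens centre.
- lens (a point): Centre of the lens, at the middle of the rim's height, 11 mm above the loupe's underside.
- loupe_grip (a point): A good place to grip the loupe, across the 16 mm width (along the loupe's y): on the handle, 68 mm from the lens centre, 12 mm above its underside.
- tape_measure: Yellow tape measure, 31 x 73 x 58 mm, on the other side of the fixture; a bystander. Origin at the centre of its underside.
- insert_tin: Round tin with a blue lid, 66 mm across, 33 mm high, behind the fixture; a bystander. Origin at the centre of its underside.

How it is judged:
By the outcome, as a careful person would: the job done as asked, in the order asked, and still so for the second after the job is handed in, while the arm keeps its last pose, push and grip.
It also fails if it takes over 58 s, if anything falls off the work surface, if the arm or the gripper's body presses on something with over 40 N, if the wrist force passes 120 N, or if a joint passes its speed limit or range.

### The arm

A 6-joint arm with a two-finger parallel gripper is mounted at the origin on a cart in front of the work surface, level with it; the furniture and walls round the work are solid. World frame = base frame: x ahead of the robot, y to its left, z up, the work surface at z = 0. Lengths are in mm, angles in degrees, forces in N, time in s.
With the tool pointing down it reaches from about 300 to 850 mm from the base axis. Payload 4.2 kg.
Tool frame: the origin (TCP) lies midway between the tips of the shut fingers; the grasp point (between the pads) lies 19 mm behind it; z points along the fingers, y is the line along which they close (so a half turn about z gives the same grasp; the last joint's range is limited). The gripper opens to 91 mm and grips with 3 to 60 N. Pads are 32 mm wide; open, the fingers measure 118 mm over their backs; the gripper's body (76 mm by 178 mm) begins 60 mm behind the grasp point.
Start: joints at [70.646, 18.312, 89.639, -0, 72.044, -1.146], TCP at [179.677, 546.223, 213.976] pointing down, gripper open.
Joint ranges: [-177.97, 177.97], [-48.28, 115.42], [12.27, 149.76], [-77.06, 257.06], [2.81, 150.46], [-146.56, 146.56]. Speed limits (degrees/s): [147.25, 147.25, 180, 180, 180, 180].

### API

Orientations are given as [roll, pitch, yaw] about the fixed x, y, z axes, in that order (R = Rz(yaw) Ry(pitch) Rx(roll)).
In Python, from workcell import env gives the robot as it stands.
- The arm moves only by the shell command python3 -m jog 'ROWS' [FORCE]. ROWS is a JSON object of lists of equal length, an entry for each row: "jaw": the finger opening in mm, from 0 to 91.2; "slide": the shift along the tool's x, y, z in units of 30 mm (1.0 is 30 mm), a list of three; "spin": the turn about the tool's z in units of 8 degrees (1.0 is 8 degrees). In form: {"jaw": [jaw, ...], "slide": [[dx, dy, dz], ...], "spin": [spin, ...]}. A call has 1 to 10 rows; each row shifts and turns the commanded pose from where the row before left it, along the tool's axes as they then stand; what a row does not reach is not made up. A row lasts 1/10 s, in which the tool goes at most 50 mm and 8.59 degrees, less where a joint would pass 70% of its speed; a pose out of reach is approached as far as the arm can. A call is refused whole if a number of a shift passes 1 or a number of a turn 1, either way. A call with a gripper value outside its range is refused whole. The fingers move at their own pace and stop on an object; FORCE is the grip in N (left out, the last holds). Time passes only in rows, so rows that do not move let the fingers close. It gives the time, the measured TCP pose, the force, the opening and the grip force at its end, in the units of the state.
- env.state(): the state, without advancing time (a new reading comes with each control period).
- env.grab_frame(name): name is "scene" or "top" or "wrist"; returns the picture (480x640x3 uint8, red, green, blue); there is no depth.
- env.camera_model(name): a dict with "fx", "fy", "cx", "cy" (pixels), "camera_from_world" (4x4, takes a point from world to camera coordinates). Camera axes: x right, y up, looking along -z (the intrinsics and any distortion apply to the point x, -y, -z); pixel columns grow to the right and rows downward; lengths in mm; the calibration is good to about 2 mm. The wrist camera is an equidistant fisheye: a pixel r from the principal point sees the ray r / f radians off the axis. A picture is of the moment at which its call begins: read the wrist's pose just before it. camera_model takes no time and is no camera call; for the wrist camera it gives the pose at the moment of the call.
- env.job_done(): hands the job in; it is judged then, once.
The state is a dict: "time_s": time; "qpos": joint angles; "qvel": joint speeds; "effort": joint torques, N m; "ee_pos": TCP position; "ee_rot": TCP orientation; "force": force on the tool from outside, world axes, zero at the start; "torque": the same for the moment, N m; "gripper_width": finger opening in mm; "gripper_force": force on a finger pad.
Only numpy, scipy, OpenCV 4.12 (cv2) and the standard library are available. Lean on these libraries where they do the work, as an engineer would, in place of code of your own. Each camera call takes 0.05 s, during which the arm holds its last target. There are 200 camera calls.

## Working session

There is one attempt and no reset: what is moved stays moved. The work goes in short steps, Python scripts to look and compute and a shell command to move; the robot and the scene stay as the last step left them, time stands still between calls to the robot, and variables do not carry over. Pictures are saved under pics/ and viewed, at most 10 in all, crops included, and the job is handed in when it is done.

```bash
mkdir -p pics; ls; python3 - <<'E'
from workcell import env
import cv2
for n in("scene","top"):
    cv2.imwrite(f"pics/{n}0.png",env.grab_frame(n)[:,:,::-1])
    m=env.camera_model(n);print(n,m)
print(env.state())
E
```

```text
pics
scene {'fx': 448.5554427323471, 'fy': 448.5554427323471, 'cx': 318.30731771958233, 'cy': 244.37100497676792, 'camera_from_world': array([[ 8.39032315e-01, -5.43941486e-01,  1.23464136e-02,
        -5.00712588e+02],
       [ 2.65312344e-01,  4.28846210e-01,  8.63539396e-01,
        -2.54558394e+02],
       [-4.75009615e-01, -7.21261802e-01,  5.04130219e-01,
        -7.22100286e+02],
       [ 0.00000000e+00,  0.00000000e+00,  0.00000000e+00,
         1.00000000e+00]])}
top {'fx': 447.84321972475414, 'fy': 447.84321972475414, 'cx': 320.8022939054084, 'cy': 234.92096361234192, 'camera_from_world': array([[-1.10764312e-02, -9.99910142e-01, -7.55126058e-03,
         1.95689015e+01],
       [ 9.81653458e-01, -1.23111462e-02,  1.90275916e-01,
        -6.03323729e+02],
       [-1.90351782e-01, -5.30514298e-03,  9.81701612e-01,
        -1.01157051e+03],
       [ 0.00000000e+00,  0.00000000e+00,  0.00000000e+00,
         1.00000000e+00]])}
{'time_s': 0.1, 'qpos': array([ 7.06450798e+01,  1.83473201e+01,  8.96991797e+01, -1.49897446e-03,
        7.20439375e+01, -1.14545264e+00]), 'qvel': array([-0.03751156, -0.08928815, -0.14360866,  0.01321511,  0.05059726,
       -0.01007513]), 'effort': array([ 1.85101191e-03, -4.13331556e+01, -2.32511437e+01,  7.29592913e-02,
        4.21386876e-02, -5.96971722e-05]), 'ee_pos': array([179.53613514, 545.77774278, 213.21255373]), 'ee_rot': array([-1.79909552e+02, -3.82944979e-04,  1.61790995e+02]), 'force': array([ 0.35955901,  0.61665125, -0.89341005]), 'torque': array([ 0.00066746, -0.051148  ,  0.01280575]), 'gripper_force': 0.0, 'gripper_width': 91.49480025983355}
```

View pics/scene0.png

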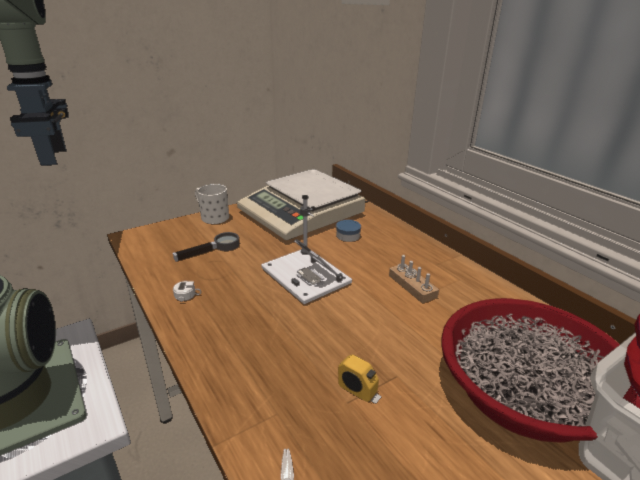

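View pics/top0.png

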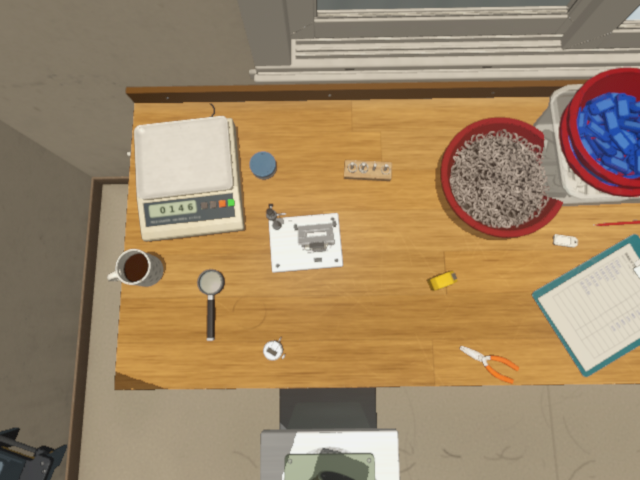

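Scene shows the fixture at about (305,275) with its post to (305,198), and the loupe at (228,242). The top view shows the plate corners at about (270,217), (339,214), (342,266), (273,271). The loupe lens is at (210,283) and its handle end at (211,338). Next I'll enlarge both.

```bash
python3 - <<'E'
import cv2,numpy as np
t=cv2.imread("pics/top0.png");s=cv2.imread("pics/scene0.png")
a=cv2.resize(t[195:350,190:350],None,fx=5,fy=5,interpolation=cv2.INTER_CUBIC)[:600]
b=cv2.resize(s[190:305,160:360],None,fx=4,fy=4,interpolation=cv2.INTER_CUBIC)
b=b
cv2.imwrite("pics/tc.png",cv2.resize(t[195:345,190:350],(640,600),interpolation=cv2.INTER_CUBIC));cv2.imwrite("pics/sc.png",b)
E
```

```text
(no output)
```

View pics/tc.png

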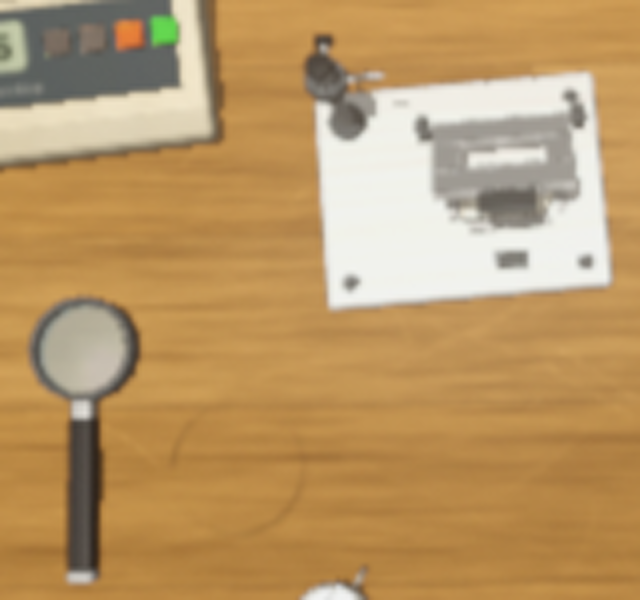

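View pics/sc.png

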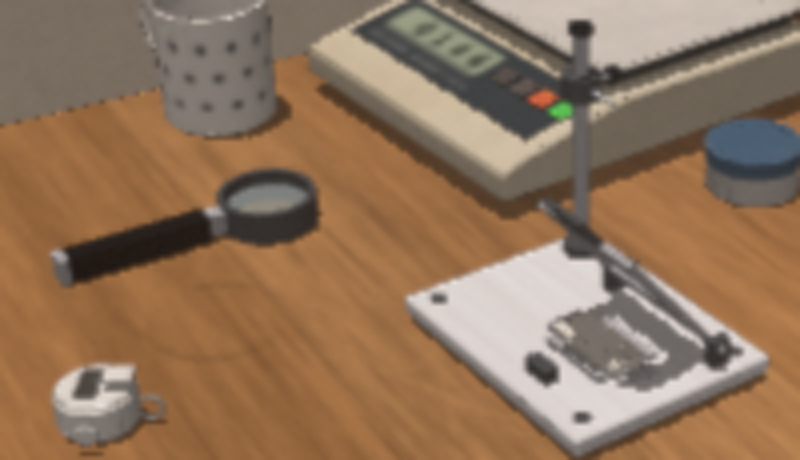

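```bash
cat > h.py <<'E'
import numpy as np,json
from scipy.optimize import least_squares
from scipy.spatial.transform import Rotation as R
from workcell import env
def proj(n,P,m=None):
    m=m or env.camera_model(n);P=np.atleast_2d(P).astype(float)
    c=P@m["camera_from_world"][:3,:3].T+m["camera_from_world"][:3,3]
    x,y,z=c[:,0],-c[:,1],-c[:,2]
    if n=="wrist":
        r=np.hypot(x,y);k=np.arctan2(r,z)/np.maximum(r,1e-9)
    else:k=1/z
    return np.c_[m["fx"]*x*k+m["cx"],m["fy"]*y*k+m["cy"]]
def fx(p,P):
    c,s=np.cos(p[2]),np.sin(p[2]);P=np.atleast_2d(P).astype(float)
    return np.c_[p[0]+c*P[:,0]-s*P[:,1],p[1]+s*P[:,0]+c*P[:,1],P[:,2]]
def frame(q,d,y=0,o=2.5): # d from hinge, o normal offset
    return [45-d*np.cos(q)+o*np.sin(q),y,28+d*np.sin(q)+o*np.cos(q)]
E
cat > fit.py <<'E'
from h import *
T=lambda u,v:(u/4+190,v/4+195)
S=lambda u,v:(u/4+160,v/4+190)
pts=[("top",T(592,73),(75,-60,16)),("top",T(611,285),(-60,-60,16)),("top",T(330,308),(-60,115,16)),
("top",T(323,40),(55,95,168)),("scene",S(580,24),(55,95,168)),("scene",S(408,300),(-60,115,16)),("scene",S(580,443),(-60,-60,16)),("scene",S(768,357),(75,-60,16))]
M={n:env.camera_model(n) for n in("top","scene")}
def res(p):
    r=[proj(n,fx(p,P),M[n])[0]-uv for n,uv,P in pts]
    return np.array(r).ravel()
s=least_squares(res,[600,0,0]);p=s.x
print("fixture",p[:2],np.degrees(p[2]));print(s.fun.reshape(-1,2).round(1).tolist())
# pointer tip
tip=[("top",T(382,75)),("scene",S(608,98))]
a=least_squares(lambda w:np.array([proj(n,w,M[n])[0]-uv for n,uv in tip]).ravel(),[*p[:2],120])
print("tip",a.x,a.fun)
c,sn=np.cos(p[2]),np.sin(p[2]);d=a.x[:2]-p[:2];print("tip in fixture",c*d[0]+sn*d[1],-sn*d[0]+c*d[1])
for q in np.arange(.6,1.3,.1):
    print(round(q,1),(4*(proj("top",fx(p,[frame(q,113),frame(q,90),frame(q,0,42)]))-[190,195])).round().tolist(),(4*(proj("scene",fx(p,[frame(q,113),frame(q,90,42),frame(q,90,-42)]))-[160,190])).round().tolist())
# loupe
L=lambda w,n=0:None
def rl(w):
    c,s=np.cos(w[2]),np.sin(w[2]);u=np.array([c,s])
    A=[*w[:2],22];B=[*(w[:2]-139*u),10];C=[*(w[:2]-41*u),20]
    return np.r_[proj("top",A,M["top"])[0]-T(85,349),proj("top",B,M["top"])[0]-T(82,583),proj("scene",A,M["scene"])[0]-S(267,190),proj("scene",B,M["scene"])[0]-S(64,268)]
b=least_squares(rl,[500,200,0]);print("loupe",b.x,np.degrees(b.x[2]),b.fun.round(1))
E
python3 fit.py
```

```text
fixture [590.45188221  22.04793719] 3.3652276512506814
[[0.9, -0.9], [0.5, -0.5], [-0.6, -1.2], [-0.3, 4.4], [1.4, -0.4], [-0.3, -1.7], [-1.0, -0.5], [1.4, -0.3]]
tip [637.56838895  90.92353104 132.85703973] [-0.15569806  0.31561906  0.35221733 -0.06728878]
tip in fixture 51.07829523929563 65.9910629628822
0.6 [[512.0, 251.0], [510.0, 222.0], [435.0, 120.0]] [[531.0, 257.0], [518.0, 234.0], [607.0, 302.0]]
0.7 [[511.0, 236.0], [509.0, 210.0], [435.0, 120.0]] [[542.0, 239.0], [527.0, 221.0], [615.0, 287.0]]
0.8 [[510.0, 220.0], [508.0, 197.0], [435.0, 120.0]] [[554.0, 221.0], [536.0, 207.0], [625.0, 273.0]]
0.9 [[508.0, 203.0], [507.0, 184.0], [435.0, 120.0]] [[568.0, 205.0], [546.0, 195.0], [636.0, 260.0]]
1.0 [[507.0, 185.0], [506.0, 169.0], [435.0, 119.0]] [[582.0, 189.0], [557.0, 183.0], [648.0, 247.0]]
1.1 [[506.0, 165.0], [505.0, 154.0], [435.0, 119.0]] [[597.0, 175.0], [569.0, 172.0], [660.0, 236.0]]
1.2 [[504.0, 146.0], [504.0, 139.0], [435.0, 119.0]] [[613.0, 162.0], [581.0, 163.0], [673.0, 225.0]]
loupe [4.99043071e+02 2.80186057e+02 1.34857903e-02] 0.7726788690348158 [-0.2 -0.9  0.5 -0.8  0.2  0.2 -1.8  0.2]
```

```bash
cat >> fit.py <<'E'
for z in (16,100,110,120,130,140,150,160,168):
  w=fx(p,[[55,95,z],[55,67,z]]);print(z,(4*(proj("top",w)-[190,195])).round().tolist(),(4*(proj("scene",w)-[160,190])).round().tolist())
E
python3 fit.py|tail -9; python3 - <<'E'
import cv2
t=cv2.imread("pics/top0.png");s=cv2.imread("pics/scene0.png")
import numpy as np
a=cv2.resize(t[198:233,258:298],(560,490),interpolation=0);b=cv2.resize(s[190:225,292:322],None,fx=8,fy=14,interpolation=0)
cv2.imwrite("pics/z.png",np.hstack([a,b]))
E
```

```text
16 [[351.0, 118.0], [395.0, 114.0]] [[586.0, 249.0], [613.0, 269.0]]
100 [[336.0, 87.0], [384.0, 83.0]] [[586.0, 128.0], [614.0, 146.0]]
110 [[334.0, 83.0], [383.0, 79.0]] [[586.0, 113.0], [614.0, 131.0]]
120 [[332.0, 78.0], [381.0, 75.0]] [[586.0, 98.0], [614.0, 115.0]]
130 [[330.0, 74.0], [380.0, 71.0]] [[586.0, 82.0], [614.0, 100.0]]
140 [[328.0, 70.0], [378.0, 67.0]] [[586.0, 67.0], [614.0, 84.0]]
150 [[326.0, 66.0], [377.0, 62.0]] [[586.0, 51.0], [614.0, 68.0]]
160 [[324.0, 61.0], [375.0, 58.0]] [[586.0, 35.0], [614.0, 52.0]]
168 [[322.0, 58.0], [374.0, 54.0]] [[586.0, 22.0], [614.0, 39.0]]
```

View pics/z.png

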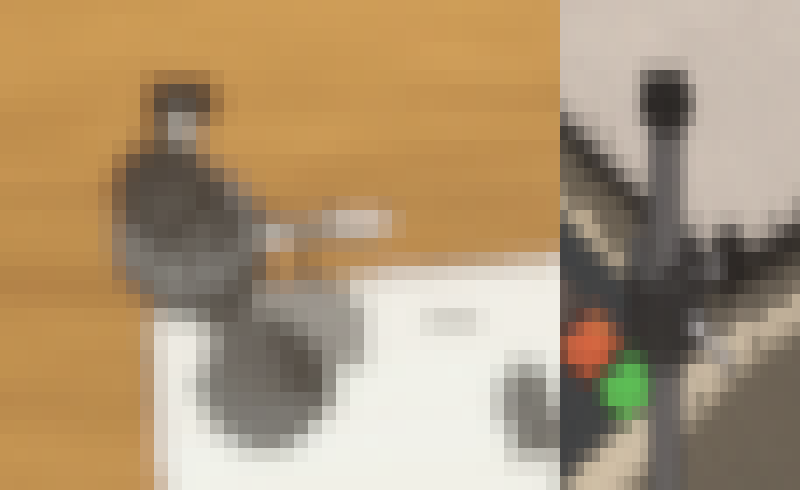

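The left panel (top view) shows the post's knob at about (270,211), with a clamp screw above it and the pointer tip at about (286,213.7). The right panel (scene) shows the collar at about (304.5,213) and the tip near (311.5,214.5). I'll move towards the fixture and refine the position with the wrist camera.

```bash
python3 -m jog '{"jaw":[0,0,0,0,0,0,0,0,0,0],"slide":[[0,0,0],[0,0,0],[0,0,0],[-0.5,-0.95,0],[-0.5,-0.95,0],[-0.5,-0.95,0],[-0.5,-0.95,0],[-0.5,-0.95,0],[-0.5,-0.95,0],[-0.5,-0.95,0]],"spin":[-0.9,-0.9,-0.9,0,0,0,0,0,0,0]}' 20
python3 -m jog '{"jaw":[0,0,0,0,0,0,0,0,0,0],"slide":[[-0.5,-0.95,0],[-0.5,-0.95,0],[-0.5,-0.95,0],[-0.5,-0.95,0],[-0.5,-0.9,0],[-0.5,-0.9,0],[-0.5,-0.9,0],[-0.5,-0.9,0],[0,0,0],[0,0,0]],"spin":[0,0,0,0,0,0,0,0,0,0]}'
python3 - <<'E'
from workcell import env
import cv2,numpy as np,pickle
m=env.camera_model("wrist");s=env.state();cv2.imwrite("pics/w1.png",env.grab_frame("wrist")[:,:,::-1]);pickle.dump((m,s),open("w1.pkl","wb"))
c=m["camera_from_world"];print(m["fx"],m["cx"],m["cy"],"cam pos",-c[:3,:3].T@c[:3,3],"axis",-c[2,:3]);print(s["ee_pos"],s["ee_rot"],s["time_s"])
E
```

```text
time_s: 1.1
ee_pos: [296.6, 351.9, 213.7]
ee_rot: [-180.0, -0.0, -176.6]
force: [-0.3, 0.3, 0.3]
gripper_width: 13.9
gripper_force: 0.0
time_s: 2.1
ee_pos: [429.0, 138.5, 213.6]
ee_rot: [180.0, -0.1, -176.7]
force: [0.3, 0.6, 0.5]
gripper_width: 0.5
gripper_force: 0.0
371.64829954431775 319.0757828117642 244.11025844855644 cam pos [358.6435522  133.95580341 384.94502465] axis [ 0.24844678  0.01555314 -0.96852068]
[428.99249687 138.47355491 213.58836368] [ 1.79979612e+02 -6.63520588e-02 -1.76707430e+02] 2.1
```

View pics/w1.png

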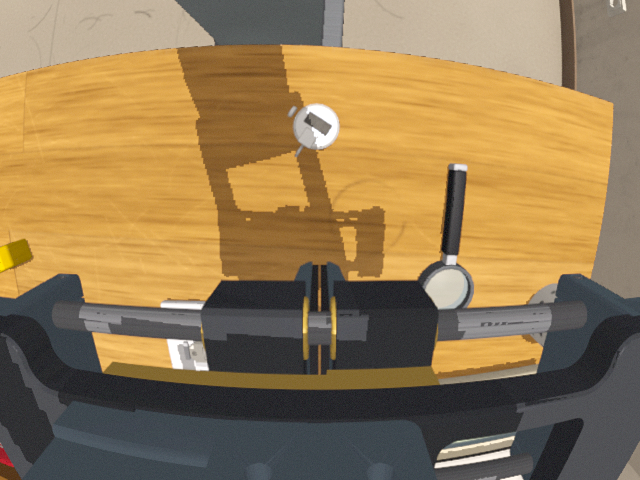

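The loupe lens sits at (446,287), with the handle running to (457,168). The gripper hides everything on the far side, so I'll look at the fixture from beyond it.

```bash
python3 -m jog '{"jaw":[0,0,0,0,0,0,0,0,0,0],"slide":[[-0.85,-0.95,0],[-0.85,-0.95,0],[-0.85,-0.95,0],[-0.85,-0.95,0],[-0.85,-0.95,0],[-0.85,-0.95,0],[-0.85,-0.95,0],[-0.85,-0.95,0],[-0.85,-0.95,0],[-0.85,-0.95,0]],"spin":[0,0,0,0,0,0,0,0,0,0]}'
python3 -m jog '{"jaw":[0,0,0,0,0],"slide":[[-0.4,0,0],[-0.4,0,0],[0,0,0],[0,0,0],[0,0,0]],"spin":[0,0,0,0,0]}'
cat > snap.py <<'E'
from workcell import env
import cv2,numpy as np,pickle,sys
n=sys.argv[1];m=env.camera_model("wrist");s=env.state();cv2.imwrite(f"pics/{n}.png",env.grab_frame("wrist")[:,:,::-1]);pickle.dump((m,s),open(f"{n}.pkl","wb"))
c=m["camera_from_world"];print("cam pos",-c[:3,:3].T@c[:3,3]);print(s["ee_pos"],s["ee_rot"],s["time_s"])
E
python3 snap.py w2
python3 - <<'E'
import pickle
from h import *
m,s=pickle.load(open("w2.pkl","rb"))
p=[590.5,22,.0587]
print(proj("wrist",fx(p,[[-60,-60,16],[-60,115,16],[75,-60,16],[55,95,168],[55,67,125],frame(.8,113)]),m).round())
E
```

```text
time_s: 3.15
ee_pos: [701.6, -129.8, 213.7]
ee_rot: [180.0, -0.0, -176.5]
force: [1.0, 0.0, 0.1]
gripper_width: 0.5
gripper_force: 0.0
time_s: 3.65
ee_pos: [724.0, -128.3, 214.1]
ee_rot: [180.0, -0.0, -176.6]
force: [0.2, -0.4, -1.1]
gripper_width: 0.5
gripper_force: 0.0
cam pos [ 653.54665167 -132.94776969  385.39126516]
[ 723.96205207 -128.27843458  214.07123368] [ 1.79986302e+02 -3.45678977e-02 -1.76551278e+02] 3.65
[[416.  44.]
 [558.  67.]
 [416. 174.]
 [641. 177.]
 [586. 169.]
 [515.  57.]]
```

```bash
python3 -c "
import cv2
t=cv2.imread('pics/w2.png');cv2.imwrite('pics/w2c.png',cv2.resize(t[20:220,390:640],(750,600),interpolation=cv2.INTER_CUBIC))"
```

```text
(no output)
```

View pics/w2c.png

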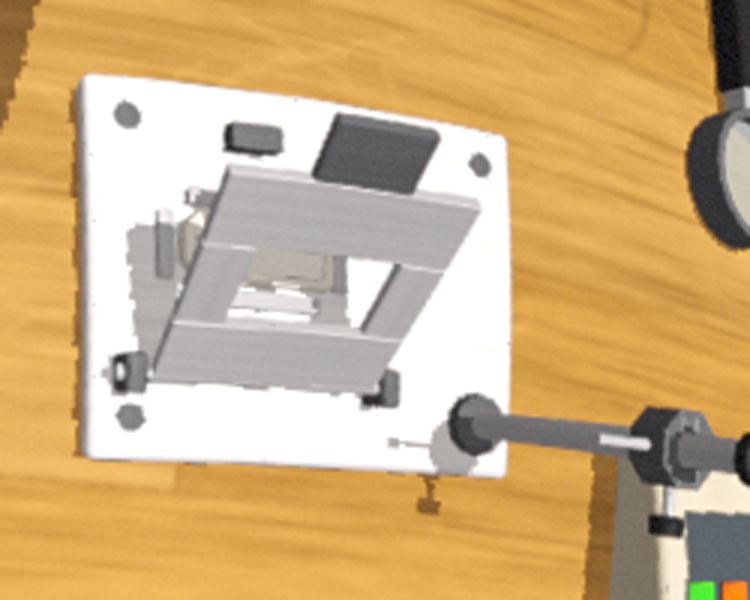

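The crop shows the raised frame with its tab end at (340,114)–(438,130), the plate corners at (88,76), (506,137), (506,475) and (90,458), and the pointer tip at (601,438). I'll fit everything jointly.

```bash
cat > fit2.py <<'E'
from h import *
import pickle
T=lambda u,v:(u/4+190,v/4+195)
S=lambda u,v:(u/4+160,v/4+190)
W=lambda u,v:(u/3+390,v/3+20)
M={n:env.camera_model(n) for n in("top","scene")};M["wrist"]=pickle.load(open("w2.pkl","rb"))[0]
def obs(p):
    q,yt,zt=p[3:]
    return [("top",T(592,73),(75,-60,16)),("top",T(611,285),(-60,-60,16)),("top",T(330,308),(-60,115,16)),
("scene",S(580,24),(55,95,168)),("scene",S(408,300),(-60,115,16)),("scene",S(580,443),(-60,-60,16)),("scene",S(768,357),(75,-60,16)),
("wrist",W(88,76),(-60,-60,16)),("wrist",W(506,137),(-60,115,16)),("wrist",W(506,475),(75,115,16)),("wrist",W(90,458),(75,-60,16)),
("wrist",W(230,167),frame(q,90,-42)),("wrist",W(480,208),frame(q,90,42)),("wrist",W(340,114),frame(q,113,-17)),("wrist",W(438,130),frame(q,113,17)),
("wrist",W(601,438),(55,yt,zt)),("top",T(384,75),(55,yt,zt)),("wrist",W(478,424),(55,95,18))]
def res(p,w=1):
    r=[(proj(n,fx(p,P),M[n])[0]-uv)*(1 if n=="wrist" or w==0 else .6) for n,uv,P in obs(p)]
    return np.array(r).ravel()
s=least_squares(res,[590,22,.06,.8,67,125],loss="soft_l1");p=s.x
print(p,np.degrees(p[2]));print([(o[0][0],*r) for o,r in zip(obs(p),res(p,0).reshape(-1,2).round(1).tolist())])
q=p[3]
def wl(P):return fx(p,[P])[0].round(1)
print("nest",wl((0,0,16)),"tip",wl((55,p[4],p[5])),"tab now",wl(frame(q,102)))
print("scene tip px",proj("scene",fx(p,[(55,p[4],p[5])]),M["scene"])[0]*4-[640,760])
E
python3 fit2.py
```

```text
[5.89042252e+02 2.46091911e+01 7.74355043e-02 8.62497669e-01
 6.12111276e+01 1.32808217e+02] 4.436727580802453
[('t', -0.7, -0.8), ('t', -0.2, -0.4), ('t', -1.1, 0.2), ('s', -0.6, -0.6), ('s', -1.8, -1.6), ('s', -1.5, -0.9), ('s', 0.2, -1.1), ('w', -1.5, -1.4), ('w', 0.6, -0.9), ('w', 0.7, 1.2), ('w', -0.3, 0.8), ('w', -0.1, 0.2), ('w', 0.6, -1.4), ('w', -1.0, -0.3), ('w', 1.5, 0.5), ('w', -0.1, 0.5), ('t', -0.2, -0.4), ('w', -1.5, -0.1)]
nest [589.   24.6  16. ] tip [639.1  89.9 132.8] tab now [569.6  23.1 107.1]
scene tip px [612.70711773  97.85179565]
```

```bash
python3 -m jog '{"jaw":[0,0,0,0,0,0,0,0,0,0],"slide":[[0.75,0.9,0],[0.75,0.9,0],[0.75,0.9,0],[0.75,0.9,0],[0.75,0.9,0],[0.75,0.85,0],[0,0,0.8],[0,0,0.8],[0,0,0.8],[0,0,0.4]],"spin":[0,0,0,0,0,0,0,0,0,0]}'
python3 -m jog '{"jaw":[0,0],"slide":[[0,0,0],[0,0,0]],"spin":[0,0]}'
```

```text
time_s: 4.7
ee_pos: [578.6, 23.2, 128.5]
ee_rot: [180.0, -0.2, -176.6]
force: [0.3, 0.8, 0.7]
gripper_width: 0.3
gripper_force: 0.0
time_s: 4.9
ee_pos: [580.8, 23.0, 130.8]
ee_rot: [180.0, 0.1, -176.6]
force: [0.5, -0.3, 1.2]
gripper_width: 0.3
gripper_force: 0.0
```

```bash
python3 -m jog '{"jaw":[0,0,0,0,0,0,0,0,0,0],"slide":[[0,0,0.4],[0,0,0.4],[0.3,0,0.32],[0.3,0,0.32],[0.17,0,0.3],[0.17,0,0.3],[0.11,0,0.32],[0.11,0,0.32],[0.05,0,0.2],[0,0,0.1]],"spin":[0,0,0,0,0,0,0,0,0,0]}'
python3 -m jog '{"jaw":[0,0],"slide":[[0,0,0.05],[0,0,0.1]],"spin":[0,0]}'
```

```text
time_s: 5.9
ee_pos: [543.4, 20.9, 39.7]
ee_rot: [180.0, -0.1, -176.6]
force: [-0.6, -1.0, 1.4]
gripper_width: 0.8
gripper_force: 0.3
time_s: 6.1
ee_pos: [544.4, 20.9, 36.2]
ee_rot: [180.0, 0.0, -176.6]
force: [-1.0, -0.8, 0.7]
gripper_width: 0.7
gripper_force: 0.3
```

```bash
for i in 1 2; do python3 -m jog '{"jaw":[0,0,0],"slide":[[0,0,0.08],[0,0,0.06],[0,0,0]],"spin":[0,0,0]}'; done
```

```text
time_s: 6.4
ee_pos: [544.2, 20.9, 31.7]
ee_rot: [180.0, 0.0, -176.6]
force: [0.9, -0.8, -1.4]
gripper_width: 0.5
gripper_force: 0.0
time_s: 6.7
ee_pos: [544.5, 20.9, 30.3]
ee_rot: [-180.0, 0.1, -176.6]
force: [-5.0, 0.3, 19.1]
gripper_width: 0.2
gripper_force: 9.4
```

```bash
python3 -m jog '{"jaw":[0,0,0,0,60,60,60,60,60,60],"slide":[[0,0,-0.3],[0,0,-0.6],[0.3,0,-0.8],[0.3,0,-0.8],[0.3,0.6,-0.8],[0.3,0.9,-0.5],[0.3,0.9,0],[0.3,0.9,0],[0.3,0.9,0],[0.3,0.9,0]],"spin":[0,0,0,0,0,0,0,0,0,0]}'
cat > loupe.py <<'E'
from h import *
import pickle
M={n:env.camera_model(n) for n in("top","scene")};M["wrist"]=pickle.load(open("w1.pkl","rb"))[0]
T=lambda u,v:(u/4+190,v/4+195)
S=lambda u,v:(u/4+160,v/4+190)
def rl(w):
    u=np.array([np.cos(w[2]),np.sin(w[2])])
    A=[*w[:2],22];B=[*(w[:2]-139*u),10];Bt=[*(w[:2]-139*u),20]
    P=lambda n,X:proj(n,X,M[n])[0]
    return np.r_[P("top",A)-T(85,349),P("top",B)-T(82,583),P("scene",A)-S(267,190),P("scene",B)-S(64,268),2*(P("wrist",A)-(447,288)),2*(P("wrist",Bt)-(457,166))]
b=least_squares(rl,[500,280,0]);w=b.x;print("loupe",w,np.degrees(w[2]),b.fun.round(1));print("grip",w[:2]-68*np.array([np.cos(w[2]),np.sin(w[2])]))
E
python3 loupe.py
```

```text
time_s: 7.7
ee_pos: [462.7, 170.3, 141.8]
ee_rot: [180.0, 0.0, -176.6]
force: [0.1, -0.2, 0.1]
gripper_width: 46.2
gripper_force: 0.0
loupe [4.97478825e+02 2.82587435e+02 4.88971141e-02] 2.8015982703094093 [-1.2 -0.2  1.5 -0.2 -0.7  0.  -2.1  0.8 -0.2  7.6  0.7 -6.1]
grip [429.56010042 279.26375568]
```

```bash
python3 -m jog '{"jaw":[60,60,60,60,60,60,60,60,60,60],"slide":[[0.18,0.75,0],[0.18,0.75,0],[0.18,0.75,0],[0.18,0.7,0],[0.18,0.6,0],[0,0,0.9],[0,0,0.9],[0,0,0.8],[0,0,0],[0,0,0]],"spin":[0,0,0,0,0,0,0,0,0,0]}'
python3 snap.py w3; python3 -c "
import pickle,numpy as np
from h import *
m,s=pickle.load(open('w3.pkl','rb'))
w=[497.5,282.6,.049];u=np.array([np.cos(w[2]),np.sin(w[2])])
print(proj('wrist',[[*(np.array(w[:2])-d*u),20] for d in(41,68,139)],m))"
```

```text
time_s: 8.7
ee_pos: [430.1, 274.2, 63.9]
ee_rot: [180.0, -0.0, -176.6]
force: [0.6, -0.7, 0.6]
gripper_width: 59.7
gripper_force: 0.0
cam pos [359.59555954 269.57794797 235.19545733]
[430.09731427 274.16558121  63.89194287] [ 1.79999220e+02 -8.98548745e-03 -1.76609696e+02] 8.7
[[327.01805273 308.22188721]
 [327.80739597 267.77986867]
 [329.70237306 149.2855766 ]]
```

View pics/w3.png

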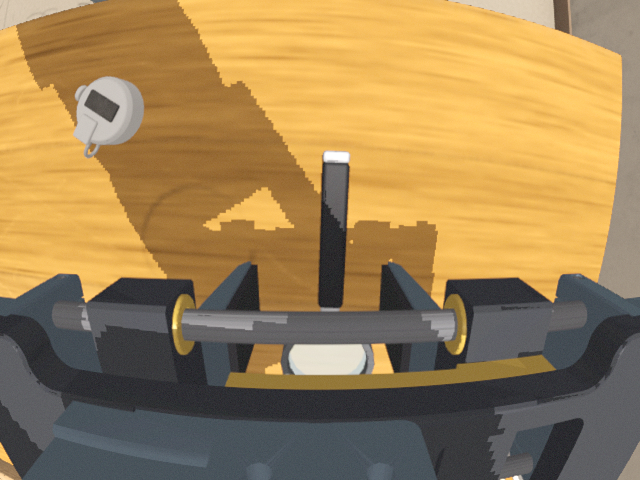

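The handle runs from (337,152) to (330,306), roughly 7 mm to +y of the jaw centre. I'll correct for that, descend and grip.

```bash
python3 -m jog '{"jaw":[60,60,60,60,60,60,60],"slide":[[0,0.25,0],[0,0,0.6],[0,0,0.6],[0,0,0.5],[0,0,0.2],[0,0,0.1],[0,0,0]],"spin":[0.25,0,0,0,0,0,0]}'
```

```text
time_s: 9.45
ee_pos: [430.1, 281.9, 4.4]
ee_rot: [180.0, 0.1, -178.6]
force: [1.1, 0.7, 0.7]
gripper_width: 60.0
gripper_force: 0.0
```

```bash
python3 -m jog '{"jaw":[40,25,10,5,5,5,5,5,5,5],"slide":[[0,0,0.04],[0,0,0],[0,0,0],[0,0,0],[0,0,0],[0,0,0],[0,0,0],[0,0,0],[0,0,0],[0,0,0]],"spin":[0,0,0,0,0,0,0,0,0,0]}' 35
python3 -m jog '{"jaw":[5,5,5,5,5,5,5,5,5,5],"slide":[[0,0,0],[0,0,0],[0,0,-0.1],[0,0,-0.2],[0,0,-0.4],[0,0,-0.6],[0,0,-0.6],[0,0,-0.6],[0,0,-0.3],[0,0,0]],"spin":[0,0,0,0,0,0,0,0,0,0]}'
```

```text
time_s: 10.45
ee_pos: [429.5, 281.6, 2.5]
ee_rot: [180.0, 0.0, -178.6]
force: [0.5, -0.3, 0.6]
gripper_width: 16.1
gripper_force: 35.0
time_s: 11.45
ee_pos: [430.3, 282.1, 88.2]
ee_rot: [179.9, 0.2, -178.6]
force: [-0.8, -0.5, -1.4]
gripper_width: 15.4
gripper_force: 35.0
```

```bash
python3 -m jog '{"jaw":[5,5,5,5,5,5,5,5,5,5],"slide":[[0,-0.4,-0.24],[0,-0.7,-0.24],[0,-0.9,-0.24],[0,-1,-0.24],[0,-1,-0.24],[0,-1,0],[0,-1,0],[0,-1,0],[0,-0.9,0],[0,-0.6,0]],"spin":[0,0,0,0,0,0,0,0,0,0]}'
python3 -m jog '{"jaw":[5,5,5,5,5,5,5,5,5,5],"slide":[[-0.2,-0.2,0],[-0.4,0,0],[-0.5,0,0],[-0.5,0,0],[-0.5,0,0],[-0.4,0,0],[-0.2,0,0],[-0.1,0,0],[0,0,0],[0,0,0]],"spin":[0,0,0,0,0,0,0,0,0,0]}'
python3 -c "
from workcell import env
import cv2
s=env.grab_frame('scene')[:,:,::-1];t=env.grab_frame('top')[:,:,::-1];cv2.imwrite('pics/s5.png',s);cv2.imwrite('pics/t5.png',t)
import numpy as np
a=cv2.resize(s[180:310,240:360],(554,600),interpolation=cv2.INTER_CUBIC)
cv2.imwrite('pics/s5c.png',a)
cv2.imwrite('pics/t5c.png',cv2.resize(t[195:295,260:350],(540,600),interpolation=cv2.INTER_CUBIC))
print(env.state()['ee_pos'],env.state()['ee_rot'])"
```

```text
time_s: 12.45
ee_pos: [434.4, 24.3, 121.9]
ee_rot: [-180.0, -0.1, -178.7]
force: [0.4, 0.3, -1.1]
gripper_width: 15.8
gripper_force: 35.0
time_s: 13.45
ee_pos: [519.2, 22.7, 122.3]
ee_rot: [180.0, -0.0, -178.6]
force: [-0.9, 0.8, -0.8]
gripper_width: 16.0
gripper_force: 35.0
[519.20473179  22.67291666 122.4719638 ] [ 1.79991488e+02 -2.43737309e-02 -1.78611591e+02]
```

View pics/s5c.png

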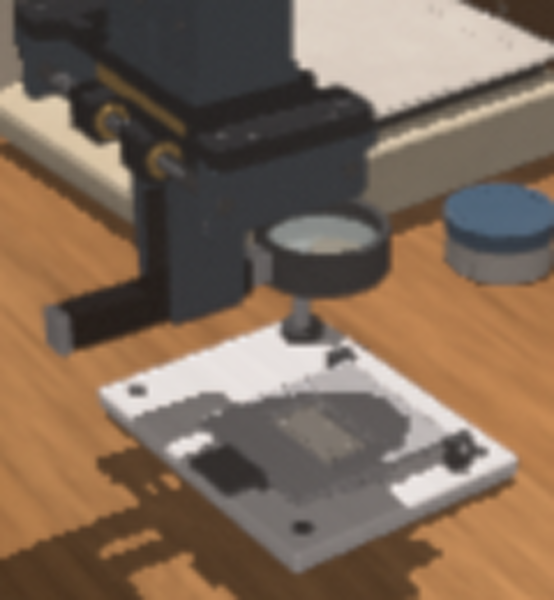

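View pics/t5c.png

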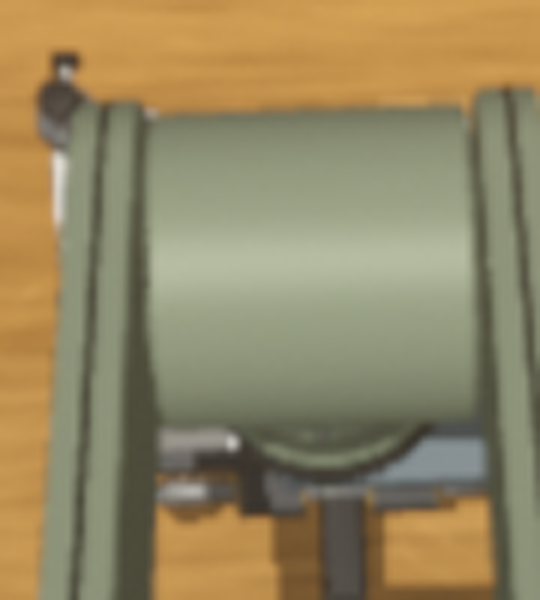

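The scene crop shows the frame flat, with the tag visible through its window. The loupe is held level, its rim spanning (258..390, 202..297) in the crop. The top view is blocked by the arm. I'll compare these positions with the predictions.

```bash
python3 - <<'E'
from h import *
m=env.camera_model("scene")
C=lambda P:(proj("scene",P,m)-[240,180]+.5)*4.616-.5
e=np.array([519.2,22.7]);u=np.array([1,.024]);v=np.array([-.024,1])
for L in (64,68,72):
    th=np.linspace(0,6.283,100)
    P=[[*(e+L*u+32*(np.cos(t)*u+np.sin(t)*v)),z] for t in th for z in(119.9,141.9)]
    c=C(P);print(L,"bbox",c.min(0).round(),c.max(0).round(),"hend",C([[*(e+(L-139)*u),130]]).round())
p=[589.04,24.61,.0774]
print("plate",C(fx(p,[[-60,-60,16],[-60,115,16],[75,-60,16],[0,0,24],[-57,0,30.5]])).round())
print("obs plate (297,556) (100,388) (518,462), tag (322,430), tab (230,470); rim 258,202..390,297; hend (60,330)")
E
```

```text
64 bbox [243. 194.] [383. 303.] hend [[ 40. 335.]]
68 bbox [251. 192.] [391. 301.] hend [[ 49. 333.]]
72 bbox [258. 190.] [398. 299.] hend [[ 57. 330.]]
plate [[295. 555.]
 [ 95. 387.]
 [520. 455.]
 [323. 437.]
 [226. 465.]]
obs plate (297,556) (100,388) (518,462), tag (322,430), tab (230,470); rim 258,202..390,297; hend (60,330)
```

```bash
sed -e 's#(u/4+190,v/4+195)#((u+.5)/4-.5+190,(v+.5)/4-.5+195)#;s#(u/4+160,v/4+190)#((u+.5)/4-.5+160,(v+.5)/4-.5+190)#;s#(u/3+390,v/3+20)#((u+.5)/3-.5+390,(v+.5)/3-.5+20)#' fit2.py > fit3.py; python3 fit3.py
# refined: allow a small per-camera pixel shift
sed -e 's#q,yt,zt=p\[3:\]#q,yt,zt=p[3:6]#' -e 's#\[590,22,.06,.8,67,125\]#[590,22,.06,.8,67,125]+[0]*6#' -e 's#-uv)\*(1#-uv+p[6+2*"tsw".index(n[0]):8+2*"tsw".index(n[0])])*(1#' -e 's#return np.array(r).ravel()#return np.r_[np.array(r).ravel(),p[6:]*.7] if w else np.array(r).ravel()#' fit3.py > fit4.py; python3 fit4.py
```

```text
[5.88851372e+02 2.43456998e+01 7.76677419e-02 8.61703937e-01
 6.18651948e+01 1.31905301e+02] 4.450033816020669
[('t', -0.2, -0.3), ('t', 0.3, 0.0), ('t', -0.6, 0.6), ('s', -0.2, -0.2), ('s', -1.5, -1.1), ('s', -1.1, -0.4), ('s', 0.6, -0.7), ('w', -1.4, -1.3), ('w', 0.7, -0.8), ('w', 0.9, 1.3), ('w', -0.2, 0.9), ('w', -0.0, 0.2), ('w', 0.6, -1.4), ('w', -1.0, -0.3), ('w', 1.5, 0.5), ('w', -0.0, 0.5), ('t', 0.0, 0.2), ('w', -1.3, -0.0)]
nest [588.9  24.3  16. ] tip [638.9  90.3 131.9] tab now [569.4  22.8 107. ]
scene tip px [611.94122844  99.10900465]
[ 5.88707110e+02  2.48931843e+01  7.79680937e-02  8.60804690e-01
  6.19346489e+01  1.31783265e+02  2.56840612e-01 -1.49960541e-01
  5.29367551e-01  5.12845011e-01 -4.51838544e-01  6.95627508e-02] 4.467242707494084
[('t', -0.2, -0.4), ('t', 0.4, -0.1), ('t', -0.6, 0.6), ('s', 0.1, 0.2), ('s', -1.1, -0.7), ('s', -0.7, 0.0), ('s', 0.9, -0.3), ('w', -1.4, -1.2), ('w', 0.6, -0.7), ('w', 0.8, 1.3), ('w', -0.1, 0.9), ('w', 0.1, 0.2), ('w', 0.6, -1.4), ('w', -0.9, -0.3), ('w', 1.5, 0.5), ('w', -0.0, 0.5), ('t', 0.0, 0.2), ('w', -1.4, -0.0)]
nest [588.7  24.9  16. ] tip [638.7  90.9 131.8] tab now [569.2  23.4 107. ]
scene tip px [611.09692614  98.94831487]
```

Nest (588.8, 24.6) and height 131.8 agree across the fits. The lens is at about (588, 24.3, 131), so I'll raise it 1 mm, let it settle and check.

```bash
python3 -m jog '{"jaw":[5,5,5,5,5,5,5,5,5,5],"slide":[[-0.02,0,-0.03],[0,0,0],[0,0,0],[0,0,0],[0,0,0],[0,0,0],[0,0,0],[0,0,0],[0,0,0],[0,0,0]],"spin":[0,0,0,0,0,0,0,0,0,0]}'
```

```text
time_s: 14.55
ee_pos: [520.4, 22.7, 123.3]
ee_rot: [180.0, 0.0, -178.6]
force: [0.3, 0.8, -1.7]
gripper_width: 15.7
gripper_force: 35.0
```

```bash
python3 -c "
from workcell import env
print(env.job_done())"
```

```text
the job is handed in; nothing more can be done
None
```

I folded the hold-down frame flat onto its stop and handed the job in at 14.6 s with the loupe held level and steady; by my estimate the lens is within about 2 mm of the tag's centre and of the pointer's height, about 132 mm.

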